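Layer a head plate over its separator in a change-part case

ROBOT

A 6-joint arm with a two-finger parallel gripper is mounted at the origin on the work surface. World frame = base frame: x ahead of the robot, y to its left, z up, the work surface at z = 0. Lengths are in mm, angles in rad, forces in N, time in s.
With the tool pointing down it reaches from about 350 to 975 mm from the base axis. Payload 7.1 kg.
Tool frame: the origin (TCP) lies at the centre of the arm's flange, where the gripper is bolted on; the fingertips stand 182 mm ahead of it and the grasp point (between the pads) lies 163 mm ahead of it; x points along the fingers, y is the direction in which the jaws open and shut, and the axes are right-handed (so a half turn about x gives the same grasp; the last joint's range is limited). The gripper opens to 88 mm and grips with 3 to 60 N. Pads are 20 mm wide; open, the fingers measure 115 mm over their backs; the gripper's body (75 mm by 178 mm) begins 61 mm behind the grasp point.
Start: joints at [1.141, 0.423, 1.63, -0, 1.089, -0.019], TCP at [249.557, 572.999, 404.675] pointing down, gripper open.
Joint ranges: [-3, 3], [-0.9, 2.11], [0.09, 2.58], [-1.31, 4.45], [0.11, 2.69], [-2.54, 2.54]. Speed limits (rad/s): [2.39, 2.39, 3.01, 3.14, 3.14, 3.14].

INTERFACE

Orientations are given as a rotation vector (axis times angle).
In Python, from workcell import readout, viewer, workorder, models gives the robot as it stands. The module is installed in compiled form; this text tells all that it offers.
- The arm moves only by the tool apply_moves, never from a script. Its argument "commands" is a list that holds one entry, the list of rows, each a list of 4 numbers: the shift along the world's x, y, z in m, then the turn about the world's z in rad. A call has 1 to 8 rows; each row is the pose to reach, as a shift and turn from the pose commanded when the call began; what a row does not reach only later rows make up. A row lasts 1/8 s, in which the tool goes at most 62.5 mm and 10.7 degrees, less where a joint would pass 70% of its speed; a pose out of reach is approached as far as the arm can. A call with a gripper value outside its range is refused whole. "gripper" is the finger opening in m, from 0 to 0.0878, set as the call begins (left out, the last holds). The fingers move at their own pace and stop on an object; the grip force is fixed at half the most. Time passes only in rows, so rows that repeat a pose let the fingers close. It gives the time, the measured TCP pose, the force and the opening at its end, in the units of the state.
- readout.get_obs(): the state, without advancing time (a new reading comes with each control period).
- viewer.get_image(name): name is "side" or "top"; returns a dict with "color" (420x560x3 uint8, red, green, blue), "vertical_fov" (degrees; the focal length in pixels is half the picture's height over the tangent of half this angle, whatever the lens; pixels are square), "cx", "cy" (the principal point, pixels), "rvec" (rotation vector, rad) and "tvec" (3), from world to camera coordinates, as OpenCV has them. Camera axes: x right, y down, z forward; pixel columns grow to the right and rows downward; lengths in mm; the calibration is good to about 2 mm. A picture is of the moment at which its call begins. There is no depth.
- workorder.close_job(): hands the job in, once; it reports no verdict.
Trained networks look in the newest picture that a camera, given by its name, has taken for a name from the list of things; names that differ only in an ending like _2 or _b are one class to them, and where a whole thing is asked for, a point or a joint stands for the part that bears it (a point fixed in the world has none). Each returns a list of dicts, best first, with "conf" (0 to 1); they miss things now and then, are a little off and sometimes report something else, mostly with a low value. They report only what shows in the picture. A call takes as long as a camera call. They do not tell look-alikes from the thing itself.
- models.search_frame(camera, label): "position" ([x, y, z] in mm, in world coordinates, good to about 4 mm: the middle of the surface that is visible of it).
- models.place_of(camera, label): "position" ([x, y, z] in mm, in world coordinates, good to about 4 mm: a listed point, or the origin of a listed thing).
The state is a dict: "t": time; "qpos": joint angles; "qvel": joint speeds; "joint_torque": joint torques, N m; "ee_pos": TCP position; "orientation": TCP orientation; "ft_force": force on the tool from outside, world axes, zero at the start; "moment": the same for the moment, N m; "width": finger opening in mm.
Only numpy, scipy, OpenCV 4.12 (cv2) and the standard library are available. Lean on these libraries where they do the work, as an engineer would, in place of code of your own. Each camera call takes 0.05 s, during which the arm holds its last target.

TASK

Pack the change-part case: slide the loose grey separator sheet along the deck, without lifting it off, until it drops into the well and lies flat on the plate already there; then take the square plate with the grip block and lower it (do not drop it) into the well so that it lies flat on the separator. The oblong plate does not belong here; leave it and everything else where they are.

Things in the scene. Friction and masses are not known exactly. Their poses are not given: they have to be found in the camera images.
- case: White moulded case tray, fixed, 190 (x) by 360 (y) mm. Origin: centre of its underside. Flat deck 40 mm above the bench. A straight fence runs all along its far (+x) side: inner face at case x = +77 mm, 18 mm thick, top 56 mm above the bench. At its -y end, y = -168 mm, three fixed steel nozzles stand 22 mm above the deck.
- deck (a point): Point on the case's smooth deck, 80 mm in +y and 9 mm in -x from the case's origin and 40 mm above it, axes as the case's. The deck to slide on runs from case y = -20 mm (the well's edge, no lip) to y = +180 mm, and from x = -95 mm to the fence.
- well (a point): Centre of the floor of the well in the case, axes as the case's. The well is 106 mm (x) by 110 mm (y), its floor 17 mm below the deck; the fence's inner face is also the well's far (+x) wall, in one plane, the other three walls end flush with the deck.
- sheet: Separator: plain rigid grey plastic sheet, 100 x 100 x 5 mm, about 60 g, lying loose on the deck on the +y side of the well, askew. Origin: centre of its underside, z up.
- lower: Flat aluminium plate with small dark hole marks, 100 x 100 x 8 mm, lying in the well from the start, its top 9 mm below the deck. Origin: centre of its underside.
- plate: Square head plate, aluminium, 98 x 98 x 8 mm, about 0.4 kg, on the bench. In its centre an upright steel grip block 28 x 28 mm (sides parallel to the plate's x and y), its top 44 mm above the plate's underside; four studs 10 mm across, 12 mm tall, 9 mm in from the edges at the corners. Origin: centre of its underside, z up. Any quarter turn fits the well.
- longplate: Bystander: oblong head plate like the square one but 130 (x) by 84 (y) mm, too long for the well. Same grip block and studs. Origin: centre of its underside.
- cuptray: Bystander: open grey tray of black suction cups, 90 (x) x 110 (y) x 30 mm, on the bench. Origin: centre of its underside.
- straycup: Bystander: black suction cup 22 mm across, 22 mm tall, standing on the deck on the near side of the well. Origin: centre of its foot.
- straynozzle: Bystander: steel nozzle 26 mm across, 30 mm tall, standing on the deck on the near side of the well. Origin: centre of its foot.
- jar: Bystander: jar 48 mm across, 65 mm tall, on the bench in front of the case. Origin: centre of its foot.
- bottle: Bystander: bottle 56 mm across, 170 mm tall, on the bench beyond the +y end of the case. Origin: centre of its foot.
- driver: Bystander: screwdriver 200 mm long, black handle 26 mm thick, lying on the bench in front of the robot along its own x axis (blade towards +x). Origin: mid-length, on the bench.
Not all that is in view belongs to the job. What is shaped like the plate but yellow is not meant.

How it is judged:
By the outcome, as a careful person would: the job done as asked, in the order asked, and still so for the second after the job is handed in, with the robot touching nothing.
It also fails if it takes over 67 s, if anything falls off the work surface, if the arm or the gripper's body presses on something with over 40 N, if the wrist force passes 120 N, or if a joint passes its speed limit or range.

## Working session

There is one attempt and no reset: what is moved stays moved. The work goes in short steps, Python scripts to look and compute and a tool call to move; the robot and the scene stay as the last step left them, time stands still between calls to the robot, and variables do not carry over. Pictures are saved under pics/ and viewed, and the job is handed in when it is done.

Besides the shell and the picture viewer there is one more tool, called after "Emit:" as name([rows], argument=value, ...), one row to a line, values as JSON. apply_moves: Moves the arm, as the interface text tells. Its arguments: {"type":"object","properties":{"commands":{"type":"array","items":{"type":"array","items":{"type":"array","items":{"type":"number"}}}},"gripper":{"type":"number"}},"required":["commands"]}

```bash
mkdir -p pics; cat > h.py <<'E'
import numpy as np, cv2
from workcell import readout, viewer, workorder, models
def grab(n,f):
    d=viewer.get_image(n); np.savez('pics/'+f+'.npz',**d)
    cv2.imwrite('pics/'+f+'.png',d['color'][:,:,::-1]); return d
def K(d):
    h=d['color'].shape[0]; f=h/2/np.tan(np.radians(d['vertical_fov'])/2)
    return np.array([[f,0,d['cx']],[0,f,d['cy']],[0,0,1.]])
def proj(d,P):
    return cv2.projectPoints(np.array(P,float).reshape(-1,3),np.array(d['rvec'],float),np.array(d['tvec'],float),K(d),None)[0].reshape(-1,2)
def ray(d,uv,z):
    R=cv2.Rodrigues(np.array(d['rvec'],float))[0]; t=np.array(d['tvec'],float).reshape(3)
    c=-R.T@t; v=R.T@np.linalg.inv(K(d))@np.array([uv[0],uv[1],1.])
    return c+v*(z-c[2])/v[2]
E
python3 - <<'E'
from h import *
for n in('side','top'):
    d=grab(n,n+'0'); print(n,d['vertical_fov'],d['cx'],d['cy'],d['rvec'],d['tvec'],proj(d,[[0,0,0],[500,0,0],[500,200,0]]).tolist())
for l in('case','deck','well','sheet','lower','plate','longplate','straycup','straynozzle','jar','bottle'):
    print(l,[(np.round(r['position'],1).tolist(),round(r['conf'],2)) for r in models.place_of('top',l)[:3]])
o=readout.get_obs(); print(o)
E
```

```text
side 50.4830312922154 285.33221758535484 212.4807547786284 [ 2.19933114 -0.6748933   0.29501446] [-454.99011427  193.11545835 1184.55470389] [[114.23976577703758, 285.0990298013914], [272.62252270132655, 214.99367104608922], [241.01989701951243, 183.21312425427334]]
top 56.802977288570894 278.7068299143621 208.07060146382057 [ 2.22391179 -1.98942754  0.21092551] [-121.38825526  475.21025102 1072.53677384] [[234.75246055015683, 380.1429889794862], [256.83265698013486, 204.3774360251939], [191.37056664361768, 197.19549849991296]]
case [([584.1, 44.8, 2.2], 0.77), ([594.1, -331.9, -2.1], 0.33)]
deck [([590.5, 125.6, 37.0], 0.91), ([594.3, 135.9, 41.2], 0.24)]
well [([437.0, -314.2, -0.4], 0.31)]
sheet [([592.9, 133.6, 42.2], 0.71)]
lower [([601.3, -32.6, 22.2], 0.82)]
plate [([260.6, -349.6, 0.5], 0.96), ([333.2, -546.0, -1.9], 0.88), ([435.4, -315.3, -2.1], 0.81)]
longplate [([354.5, 236.0, 5.9], 0.75), ([591.5, 123.3, 40.4], 0.36)]
straycup [([520.2, -1.4, 37.9], 0.4)]
straynozzle [([496.5, -57.3, 41.2], 0.53), ([597.1, -333.6, -1.5], 0.21)]
jar [([398.8, 46.8, -1.1], 0.62)]
bottle [([694.5, 366.1, -2.2], 0.86)]
{'t': 0.65, 'qpos': array([ 1.14099963e+00,  4.23074333e-01,  1.62990367e+00, -1.64149853e-05,
        1.08859526e+00, -1.90017637e-02]), 'qvel': array([-0.00048202, -0.00047192,  0.00143408,  0.00193952,  0.00134868,
        0.00167857]), 'joint_torque': array([-2.44301182e-04, -5.44365799e+01, -2.73977494e+01,  6.42969995e-02,
        1.68480078e-02, -2.64953678e-05]), 'ee_pos': array([249.55795122, 572.99482374, 404.68965423]), 'orientation': array([ 0.3222323 ,  1.54665446, -0.32220756]), 'ft_force': array([ 0.40661285,  0.59933385, -0.22217226]), 'moment': array([ 0.01891593, -0.03565906, -0.00719496]), 'width': 88.20972357183015}
```

```bash
ls pics
```

```text
side0.npz
side0.png
top0.npz
top0.png
```

View pics/top0.png

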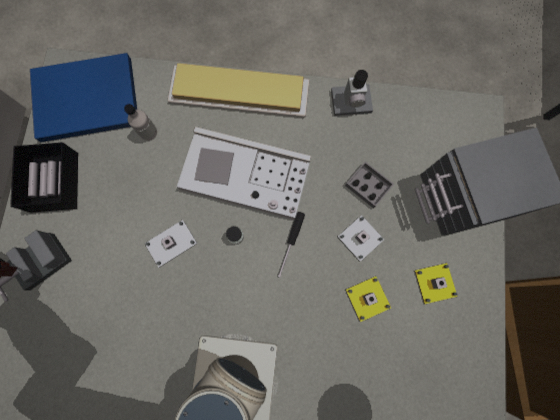

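View pics/side0.png

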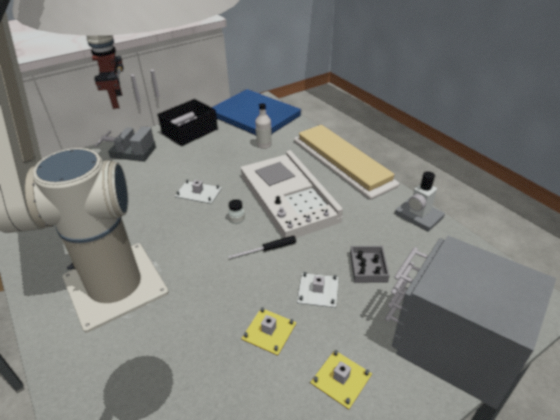

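The top view shows the case at about (245,172), the sheet at (214,167), the well at (270,170) and the white square plate at (361,238). The yellow look-alikes are at (369,298) and (437,283). Next I'll zoom in.

```bash
python3 - <<'E'
from h import *
im=cv2.imread('pics/top0.png')
cv2.imwrite('pics/z_case.png',cv2.resize(im[120:225,170:320],None,fx=5.3,fy=5.3,interpolation=cv2.INTER_CUBIC))
cv2.imwrite('pics/z_plate.png',cv2.resize(im[210:270,330:395],None,fx=9,fy=9,interpolation=cv2.INTER_CUBIC))
E
```

```text
(no output)
```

View pics/z_case.png

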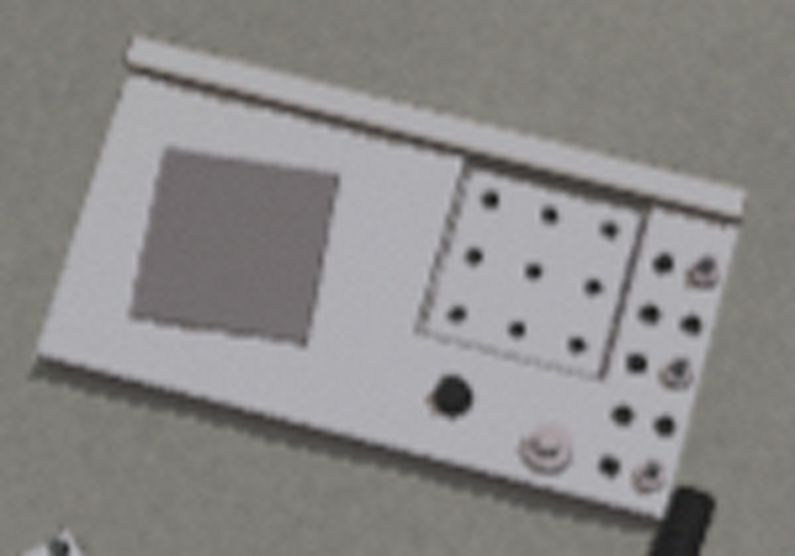

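View pics/z_plate.png

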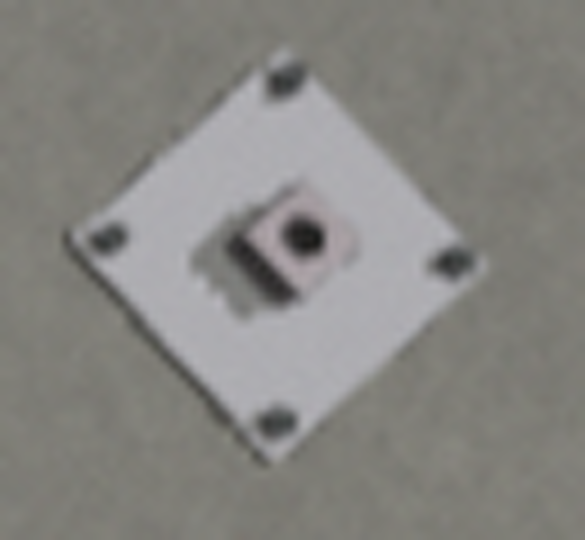

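```bash
cat > fit.py <<'E'
from h import *
from scipy.optimize import least_squares
def fit(model,pts):
    m=np.array(model,float);p=np.array(pts)[:,:2]
    def f(q):
        c,s=np.cos(q[2]),np.sin(q[2]); return (m@np.array([[c,s],[-s,c]])+q[:2]-p).ravel()
    best=None
    for a in np.arange(-3,3,.7):
        r=least_squares(f,[*p.mean(0),a],loss='soft_l1')
        if best is None or r.cost<best.cost:best=r
    return best.x,np.round(f(best.x).reshape(-1,2),1)
def un(pts,s,ox,oy): return [((u+.5)/s-.5+ox,(v+.5)/s-.5+oy) for u,v in pts]
E
python3 - <<'E'
from fit import *
d=dict(np.load('pics/top0.npz'))
c=un([(40,355),(663,515),(417,328),(603,377)],5.3,170,120)
P=[ray(d,p,40) for p in c]
print(fit([(-95,180),(-95,-180),(-29,-20),(-29,-130)],P))
f=un([(133,40),(745,190),(741,216)],5.3,170,120)
P2=[ray(d,p,56) for p in f]
print(fit([(-95,180),(-95,-180),(-29,-20),(-29,-130),(95,180),(95,-180),(77,-180)],P+P2))
s=un([(166,150),(340,176),(305,346),(133,318)],5.3,170,120)
print(fit([(50,50),(50,-50),(-50,-50),(-50,50)],[ray(d,p,45) for p in s]))
p=un([(288,48),(488,264),(270,462),(70,236)],9,330,210)
print(fit([(49,49),(49,-49),(-49,-49),(-49,49)],[ray(d,q,8) for q in p]))
b=un([(300,182),(358,243),(303,303),(248,240)],9,330,210)
print('block',fit([(14,14),(14,-14),(-14,-14),(-14,14)],[ray(d,q,44) for q in b]))
h=un([(490,199),(550,214),(610,229),(474,256),(534,271),(594,286),(457,314),(517,329),(577,345)],5.3,170,120)
Q=np.array([ray(d,q,31) for q in h]);print('lower',Q.mean(0),np.arctan2(*(Q[3:6].mean(0)-0*Q[0])[:0]) if 0 else '')
v=Q[[0,3,6]].mean(0)-Q[[2,5,8]].mean(0);print(np.arctan2(-v[0],v[1]))
E
```

```text
(array([587.73487837,  47.09893237,   6.14105622]), array([[ 0.6,  2.2],
       [ 0.9, -1. ],
       [-1.3,  0.9],
       [-0.4, -1.9]]))
(array([586.86015937,  47.03224199,  12.42317434]), array([[-0.1,  2.2],
       [-0.1, -0.9],
       [-2.2,  0.9],
       [-1.4, -1.9],
       [ 3.9,  1.9],
       [ 2.5, -1.8],
       [ 0.1, -0. ]]))
(array([ 5.91529691e+02,  1.36528937e+02, -4.78419447e-02]), array([[ 0.2,  0.1],
       [-0.3, -0.1],
       [ 0.3, -1.3],
       [-0.2,  1.5]]))
(array([ 433.13886252, -317.23548471,   -0.75181474]), array([[ 1.1,  0.7],
       [-1.1, -0.8],
       [-0.3, -0.6],
       [ 0.3,  0.6]]))
block (array([ 431.39348726, -316.94960954,   -0.70086673]), array([[ 0.6, -0.1],
       [ 0.1, -1.9],
       [-0.3,  0.1],
       [-0.3,  2.7]]))
lower [600.29739837 -29.87285084  31.        ] 
-0.145302728656411
```

```bash
cat >> h.py <<'E'
A=-0.142; C=np.array([587.5,47.0])
def c2w(x,y):
    c,s=np.cos(A),np.sin(A); return C+np.array([c*x-s*y,s*x+c*y])
def w2c(p):
    c,s=np.cos(A),np.sin(A); d=np.array(p)[:2]-C; return np.array([c*d[0]+s*d[1],-s*d[0]+c*d[1]])
def jaw(o):
    y=cv2.Rodrigues(np.array(o['orientation'],float))[0][:,1]; return np.arctan2(y[1],y[0])
E
python3 - <<'E'
from h import *
o=readout.get_obs(); R=cv2.Rodrigues(o['orientation'])[0]; print(R.round(3)); print(jaw(o), 'case y dir',np.pi/2+A)
print('sheet in case',w2c([591.5,136.5])); print('start',c2w(-80,89),'end',c2w(-33,89))
for l in ('straycup','straynozzle','well','sheet','plate','case'):
  print(l,[(np.round(r['position'],1).tolist(),round(r['conf'],2)) for r in models.place_of('side',l)[:3]])
E
```

```text
[[ 0.     0.399  0.917]
 [ 0.     0.917 -0.399]
 [-1.     0.     0.   ]]
1.1600090067560243 case y dir 1.4287963267948967
sheet in case [-8.70659261 89.16526928]
start [520.90077632 146.42607005] end [567.42771801 139.77447653]
straycup [([517.2, 1.0, 38.7], 0.58)]
straynozzle [([499.0, -56.2, 41.2], 0.56)]
well [([598.0, -35.0, 19.8], 0.73)]
sheet [([594.8, 138.8, 37.7], 0.64), ([398.9, 48.5, -0.3], 0.56), ([587.9, 42.6, 0.1], 0.45)]
plate [([327.5, -544.8, -0.3], 0.8), ([436.1, -319.4, -2.1], 0.68), ([259.2, -353.1, 4.4], 0.62)]
case [([589.5, 42.4, 0.8], 0.89)]
```

Emit:
apply_moves([
  [[0.03,-0.048,0,0.04],[0.062,-0.098,0,0.08],[0.095,-0.15,0,0.12],[0.128,-0.2,-0.01,0.16],[0.16,-0.25,-0.02,0.2],[0.192,-0.3,-0.03,0.23],[0.224,-0.35,-0.04,0.25],[0.25,-0.395,-0.06,0.269]],
])

```text
t: 1.95
ee_pos: [500.9, 176.2, 345.2]
orientation: [0.112, 1.565, -0.11]
ft_force: [0.5, 1.1, 0.0]
width: 88.0
```

Emit:
apply_moves([
  [[0.01,-0.015,-0.04,0],[0.021,-0.032,-0.08,0],[0.021,-0.032,-0.105,0],[0.021,-0.032,-0.105,0]],
])

```text
t: 2.45
ee_pos: [520.0, 145.5, 238.1]
orientation: [0.111, 1.572, -0.113]
ft_force: [0.1, 0.0, 0.3]
width: 87.6
```

Emit:
apply_moves([
  [[0,0,-0.008,0],[0,0,-0.014,0],[0,0,-0.014,0]],
])

```text
t: 2.82
ee_pos: [520.5, 146.2, 225.9]
orientation: [0.111, 1.568, -0.111]
ft_force: [0.1, -0.0, 0.1]
width: 87.7
```

```bash
python3 - <<'E'
from h import *
o=readout.get_obs(); print(o['ee_pos'],o['ft_force'],jaw(o),w2c(o['ee_pos']))
for n in('top','side'):
    d=grab(n,n+'1')
    im=d['color'][:,:,::-1]
    p=proj(d,[585,120,40])[0].astype(int); s=im[max(0,p[1]-60):p[1]+60,max(0,p[0]-75):p[0]+75]
    cv2.imwrite(f'pics/z{n}1.png',cv2.resize(s,None,fx=5,fy=5,interpolation=cv2.INTER_CUBIC))
E
```

```text
[520.52845106 146.22636244 225.91701196] [ 0.14582693 -0.00800249  0.06755391] 1.4294074210543393 [-80.3403145   88.74960978]
```

View pics/ztop1.png

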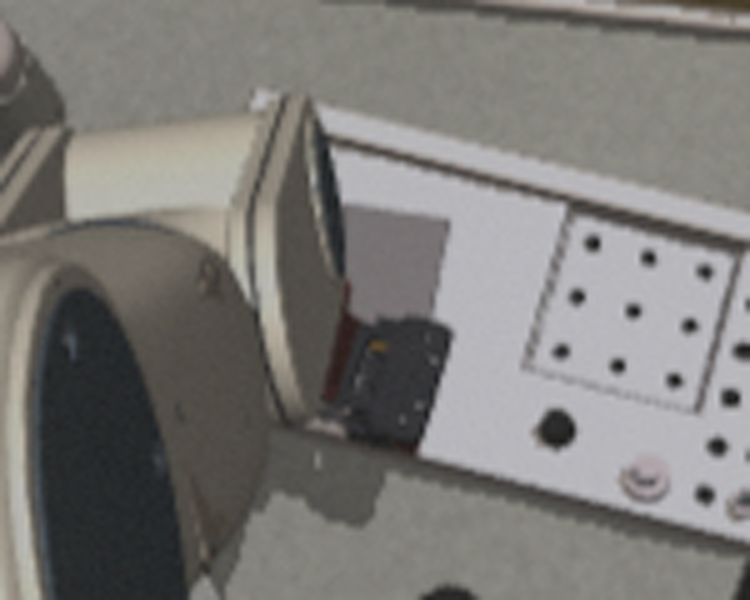

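View pics/zside1.png

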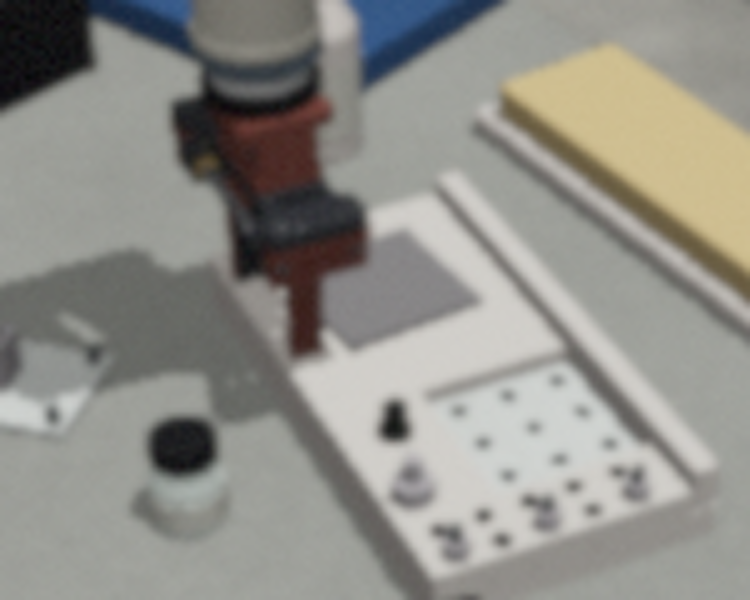

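Emit:
apply_moves([
  [[0,0,-0.0025,0],[0.006,-0.001,-0.0025,0],[0.012,-0.0017,-0.0025,0],[0.018,-0.0026,-0.0025,0],[0.024,-0.0034,-0.0025,0],[0.03,-0.0043,-0.0025,0],[0.036,-0.0051,-0.0025,0],[0.041,-0.0058,-0.0025,0]],
])

```text
t: 3.92
ee_pos: [562.0, 140.1, 223.2]
orientation: [0.111, 1.568, -0.111]
ft_force: [-0.6, 1.2, 0.5]
width: 87.7
```

Emit:
apply_moves([
  [[0.001,-0.0001,0,0],[0.002,-0.0003,0,0],[0.003,-0.0004,0,0]],
])

```text
t: 4.3
ee_pos: [564.4, 139.8, 223.2]
orientation: [0.111, 1.568, -0.111]
ft_force: [-0.8, -0.6, -0.3]
width: 88.2
```

Emit:
apply_moves([
  [[0.001,-0.0001,0,0],[0.002,-0.0003,0,0],[0.002,-0.0003,0,0]],
])

```text
t: 4.68
ee_pos: [566.3, 139.6, 223.1]
orientation: [0.111, 1.569, -0.112]
ft_force: [-2.5, 0.5, 0.8]
width: 87.6
```

Emit:
apply_moves([
  [[0.001,-0.0001,0,0],[0.001,-0.0001,0,0]],
])

```text
t: 4.92
ee_pos: [566.8, 139.5, 223.0]
orientation: [0.111, 1.57, -0.112]
ft_force: [-5.3, 3.0, 4.0]
width: 87.9
```

Emit:
apply_moves([
  [[0.001,-0.0001,0,0],[0.001,-0.0001,0,0]],
])

```text
t: 5.18
ee_pos: [567.2, 139.5, 223.0]
orientation: [0.111, 1.572, -0.112]
ft_force: [-7.7, 3.2, 5.9]
width: 87.6
```

Emit:
apply_moves([
  [[-0.006,0.001,0,0],[-0.014,0.002,0,0],[-0.02,0.003,0.02,0],[-0.02,0.02,0.06,-0.15],[-0.01,0.05,0.06,-0.32],[0.01,0.08,0.06,-0.5],[0.03,0.09,0.06,-0.68],[0.06,0.09,0.06,-0.86]],
], gripper=0.05)

```text
t: 6.18
ee_pos: [628.6, 230.4, 283.2]
orientation: [0.784, 1.425, -0.784]
ft_force: [0.5, -0.7, -0.9]
width: 50.0
```

```bash
python3 - <<'E'
from h import *
o=readout.get_obs(); print(o['ee_pos'],o['qpos'],jaw(o),o['width'],w2c(o['ee_pos']), 'target',c2w(25,165),c2w(25,164))
for n in('top','side'):
    d=grab(n,n+'2')
    im=d['color'][:,:,::-1]
    p=proj(d,[605,110,40])[0].astype(int); s=im[max(0,p[1]-60):p[1]+60,max(0,p[0]-75):p[0]+75]
    cv2.imwrite(f'pics/z{n}2.png',cv2.resize(s,None,fx=5,fy=5,interpolation=cv2.INTER_CUBIC))
E
```

```text
[628.56550267 230.44208019 283.1622493 ] [ 3.33646366e-01  6.29996670e-01  1.59506660e+00 -1.48006045e-04
  9.16341151e-01 -2.31226242e-01] 0.5649627036918337 49.95153182465622 [ 14.69085315 187.40744683] target [635.59971217 206.80118175] [635.45818891 205.81124682]
```

View pics/ztop2.png

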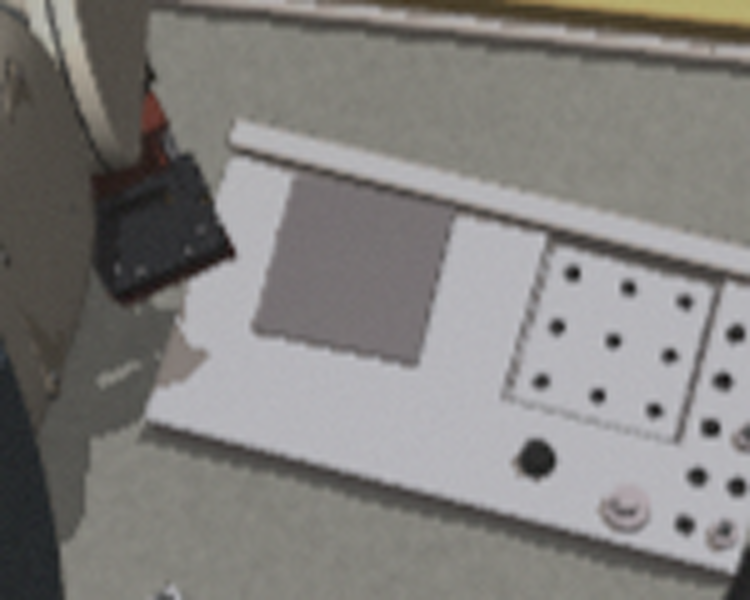

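View pics/zside2.png

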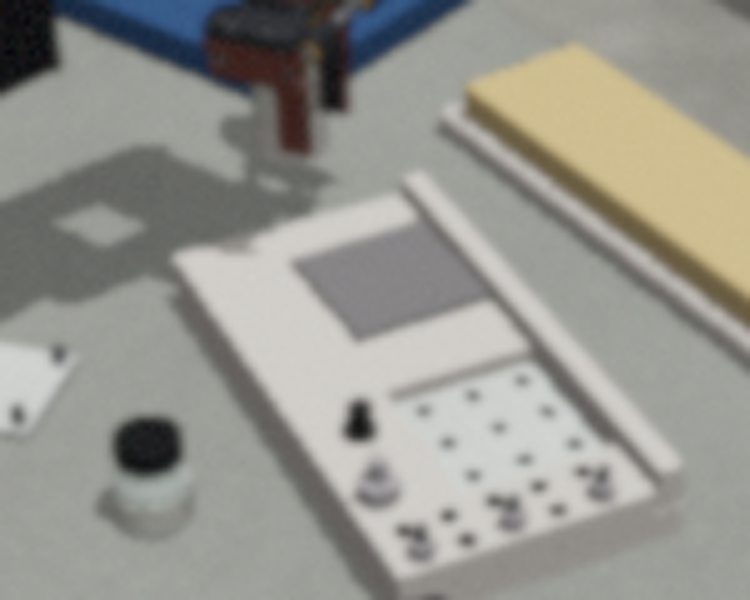

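Emit:
apply_moves([
  [[0.002,-0.006,0,-0.18],[0.005,-0.012,0,-0.36],[0.007,-0.018,0,-0.54],[0.007,-0.0225,-0.01,-0.707],[0.007,-0.0225,-0.035,-0.707],[0.007,-0.0225,-0.052,-0.707],[0.007,-0.0225,-0.06,-0.707],[0.007,-0.0225,-0.06,-0.707]],
])

```text
t: 7.28
ee_pos: [635.4, 206.8, 223.1]
orientation: [1.309, 1.141, -1.31]
ft_force: [0.5, -0.0, 0.3]
width: 50.0
```

```bash
python3 - <<'E'
from h import *
o=readout.get_obs(); print(o['ee_pos'],jaw(o),o['width'],w2c(o['ee_pos']),o['ft_force'])
d=grab('side','side3')
im=d['color'][:,:,::-1]
p=proj(d,[605,130,40])[0].astype(int); s=im[max(0,p[1]-60):p[1]+60,max(0,p[0]-75):p[0]+75]
cv2.imwrite(f'pics/zside3.png',cv2.resize(s,None,fx=5,fy=5,interpolation=cv2.INTER_CUBIC))
E
```

```text
[635.36168761 206.83852368 223.12829956] -0.13685386023793478 50.04520598587522 [ 24.75908642 165.00328006] [ 0.53697044 -0.01943275  0.29787358]
```

View pics/zside3.png

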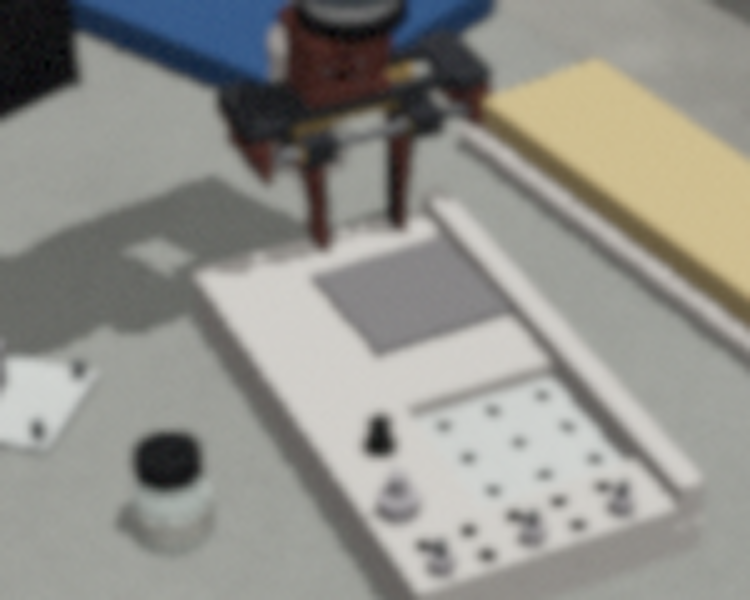

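Emit:
apply_moves([
  [[-0.0014,-0.0099,0,0],[-0.0028,-0.0198,0,0],[-0.0042,-0.0297,0,0],[-0.0057,-0.0396,0,0],[-0.0071,-0.0495,0,0],[-0.0085,-0.0594,0,0],[-0.0099,-0.0693,0,0],[-0.0113,-0.0792,0,0]],
])

```text
t: 8.32
ee_pos: [624.2, 127.0, 223.2]
orientation: [1.31, 1.141, -1.31]
ft_force: [-0.0, 0.8, 0.3]
width: 49.9
```

Emit:
apply_moves([
  [[-0.0011,-0.0079,0,0],[-0.0023,-0.0158,0,0],[-0.0034,-0.0238,0,0],[-0.0045,-0.0317,0,0],[-0.0057,-0.0396,0,0],[-0.0064,-0.0446,0,0],[-0.0064,-0.0446,0,0]],
])

```text
t: 9.2
ee_pos: [617.7, 82.6, 223.1]
orientation: [1.31, 1.141, -1.311]
ft_force: [0.9, -0.5, 0.5]
width: 49.7
```

```bash
python3 - <<'E'
from h import *
o=readout.get_obs(); print(o['ee_pos'],jaw(o),o['width'],w2c(o['ee_pos']),o['ft_force'])
d=grab('side','side4')
im=d['color'][:,:,::-1]
p=proj(d,[605,40,40])[0].astype(int); s=im[max(0,p[1]-60):p[1]+60,max(0,p[0]-75):p[0]+75]
cv2.imwrite(f'pics/zside4.png',cv2.resize(s,None,fx=5,fy=5,interpolation=cv2.INTER_CUBIC))
E
```

```text
[617.74727911  82.56453146 223.08539878] -0.13850466853831378 49.66486041948669 [24.90962947 39.48726569] [ 0.93798835 -0.48898086  0.49072244]
```

View pics/zside4.png

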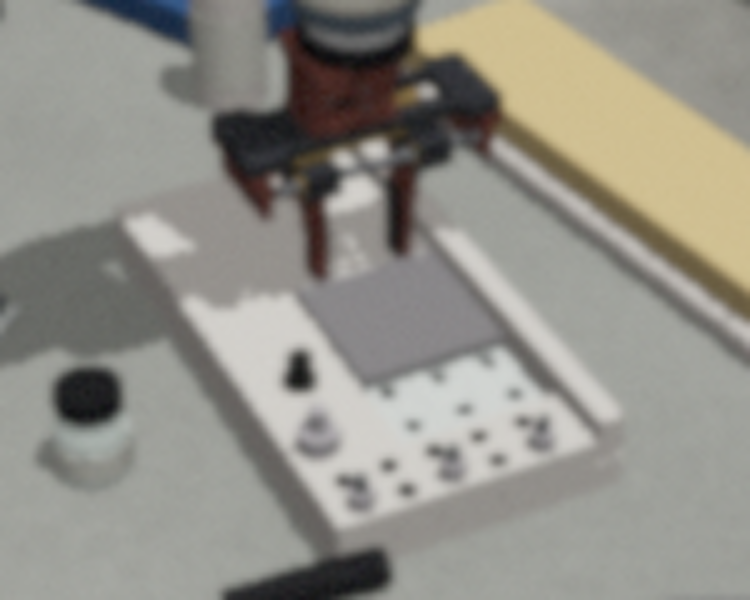

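Emit:
apply_moves([
  [[-0.0009,-0.0064,0,0],[-0.0018,-0.0129,0,0],[-0.0028,-0.0193,0,0],[-0.0037,-0.0257,0,0],[-0.0046,-0.0322,0,0],[-0.0055,-0.0386,0,0],[-0.0061,-0.0426,0,0],[-0.0061,-0.0426,0,0]],
])

```text
t: 10.25
ee_pos: [611.7, 40.1, 223.2]
orientation: [1.31, 1.141, -1.31]
ft_force: [0.1, -0.3, 0.1]
width: 49.9
```

```bash
python3 - <<'E'
from h import *
o=readout.get_obs(); print(o['ee_pos'],jaw(o),o['width'],w2c(o['ee_pos']),o['ft_force'])
d=grab('side','side5')
im=d['color'][:,:,::-1]
p=proj(d,[605,10,40])[0].astype(int); s=im[max(0,p[1]-60):p[1]+60,max(0,p[0]-75):p[0]+75]
cv2.imwrite(f'pics/zside5.png',cv2.resize(s,None,fx=5,fy=5,interpolation=cv2.INTER_CUBIC))
E
```

```text
[611.74027242  40.06229145 223.18927771] -0.13843640987859968 49.86229455079516 [24.97813955 -3.4373175 ] [ 0.08127701 -0.28253858  0.06134282]
```

View pics/zside5.png

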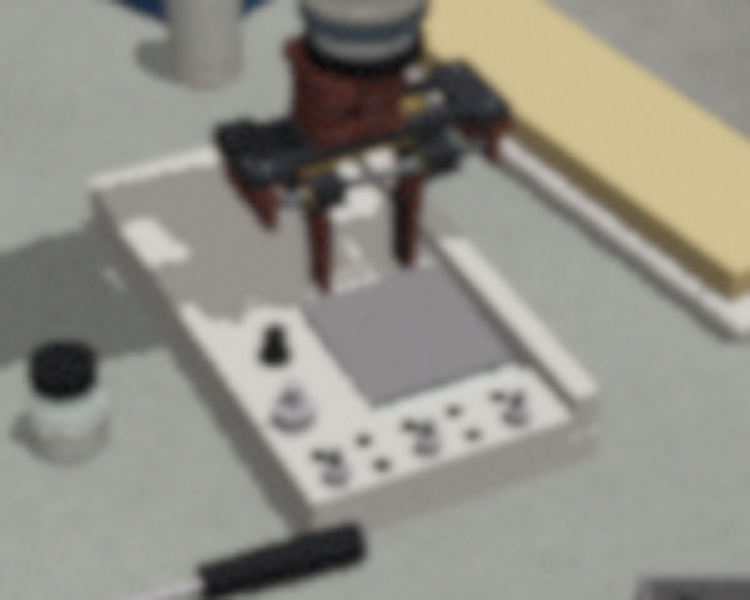

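Emit:
apply_moves([
  [[-0.0004,-0.003,0,0],[-0.0009,-0.006,0,0],[-0.0013,-0.009,0,0],[-0.0013,-0.009,0,0]],
])

```text
t: 10.8
ee_pos: [610.4, 31.1, 223.2]
orientation: [1.31, 1.141, -1.31]
ft_force: [0.7, -0.8, -0.4]
width: 50.0
```

Emit:
apply_moves([
  [[-0.0003,-0.002,0,0],[-0.0006,-0.004,0,0],[-0.0006,-0.004,0,0]],
])

```text
t: 11.18
ee_pos: [609.8, 27.3, 223.2]
orientation: [1.31, 1.141, -1.31]
ft_force: [-0.6, 0.2, -0.3]
width: 49.9
```

```bash
python3 - <<'E'
from h import *
o=readout.get_obs(); print(o['ee_pos'],w2c(o['ee_pos']),o['ft_force'])
d=grab('side','side6')
im=d['color'][:,:,::-1]
p=proj(d,[605,0,40])[0].astype(int); s=im[max(0,p[1]-50):p[1]+50,max(0,p[0]-60):p[0]+60]
cv2.imwrite(f'pics/zside6.png',cv2.resize(s,None,fx=6,fy=6,interpolation=cv2.INTER_CUBIC))
E
```

```text
[609.83041163  27.26097118 223.17482892] [ 24.8991863  -16.38008132] [-0.5980089   0.17160427 -0.30979122]
```

View pics/zside6.png

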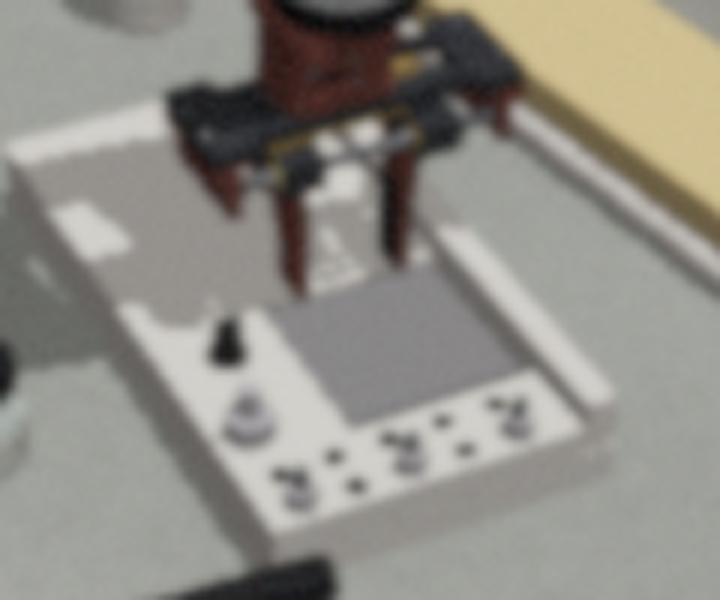

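Emit:
apply_moves([
  [[0.001,0.008,0,0],[0.002,0.015,0.01,0],[0.002,0.015,0.06,0],[-0.01,-0.02,0.1,-0.1],[-0.035,-0.07,0.1,-0.2],[-0.06,-0.125,0.1,-0.3],[-0.087,-0.18,0.1,-0.4],[-0.115,-0.23,0.1,-0.5]],
], gripper=0.08)

```text
t: 12.22
ee_pos: [494.3, -203.8, 324.2]
orientation: [1.664, 0.833, -1.662]
ft_force: [0.4, 0.0, 1.1]
width: 79.8
```

```bash
python3 - <<'E'
from h import *
o=readout.get_obs(); print(o['ee_pos'],jaw(o),w2c(o['ee_pos']),o['ft_force'])
for n in('top','side'):
    d=grab(n,n+'7')
    im=d['color'][:,:,::-1]
    p=proj(d,[590,0,40])[0].astype(int); s=im[max(0,p[1]-45):p[1]+45,max(0,p[0]-50):p[0]+50]
    cv2.imwrite(f'pics/z{n}7.png',cv2.resize(s,None,fx=6.5,fy=6.5,interpolation=cv2.INTER_CUBIC)); print(p)
E
```

```text
[ 494.28134099 -203.83449035  324.16640326] -0.6407772138684873 [ -56.7814903  -261.50243268] [0.40472833 0.01415802 1.10817041]
[259 172]
[296 194]
```

View pics/ztop7.png

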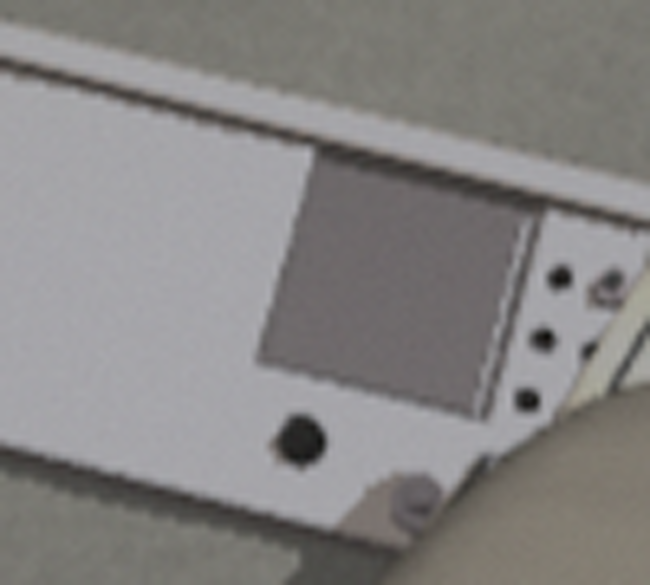

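View pics/zside7.png

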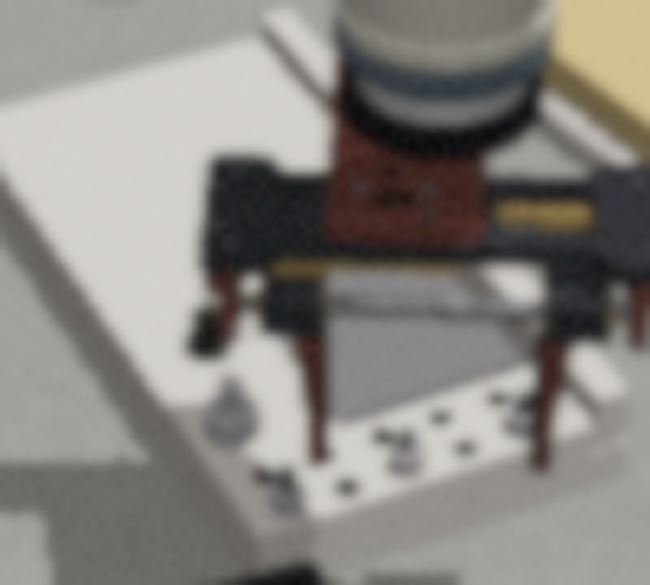

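```bash
python3 - <<'E'
from fit import *
d=dict(np.load('pics/top7.npz')); print('cam',-cv2.Rodrigues(d['rvec'])[0].T@d['tvec'].reshape(3))
for nm,uv in dict(pyNear=(258,360),pyFar=(315,152),myNear=(472,414),myFar=(526,212),wallNear=(487,418),wallFar=(540,212)).items():
    q=un([uv],6.5,259-50,172-45)[0]
    print(nm,[(z,w2c(ray(d,q,z)).round(1).tolist()) for z in (36,40,45)])
im=cv2.imread('pics/top7.png'); cv2.imwrite('pics/z7b.png',cv2.resize(im[140:200,235:310],None,fx=10,fy=10,interpolation=cv2.INTER_LANCZOS4))
E
```

```text
cam [ 257.08336485  -88.13305346 1147.62177168]
pyNear [(36, [-27.8, -20.4]), (40, [-28.8, -21.0]), (45, [-30.1, -21.7])]
pyFar [(36, [75.3, -19.4]), (40, [73.9, -20.0]), (45, [72.2, -20.7])]
myNear [(36, [-27.9, -121.2]), (40, [-28.9, -121.4]), (45, [-30.2, -121.7])]
myFar [(36, [71.6, -121.4]), (40, [70.2, -121.6]), (45, [68.5, -121.9])]
wallNear [(36, [-28.0, -128.3]), (40, [-29.0, -128.4]), (45, [-30.3, -128.7])]
wallFar [(36, [73.2, -127.7]), (40, [71.9, -127.8]), (45, [70.2, -128.1])]
```

View pics/z7b.png

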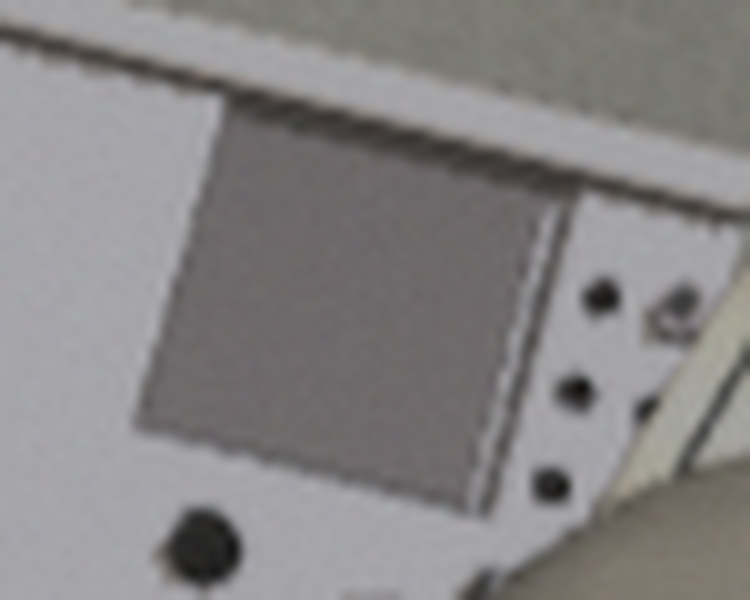

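```bash
cat >> h.py <<'E'
def rect(d,z,x0,x1,y0,y1,s):
    # columns: case y decreasing to right ; rows: case x decreasing downward
    W,H=int((y1-y0)*s),int((x1-x0)*s)
    src=[(x1,y1),(x1,y0),(x0,y0),(x0,y1)]
    p=proj(d,[[*c2w(*q),z] for q in src]).astype(np.float32)
    M=cv2.getPerspectiveTransform(p,np.float32([[0,0],[W,0],[W,H],[0,H]]))
    return cv2.warpPerspective(d['color'][:,:,::-1].copy(),M,(W,H),flags=cv2.INTER_CUBIC)
E
python3 - <<'E'
from h import *
a=[]
for f in('top0','top7'):
    d=dict(np.load(f'pics/{f}.npz')); a.append(rect(d,36,-50,90,-140,-5,4)[:, :])
    g=cv2.cvtColor(a[-1],cv2.COLOR_BGR2GRAY)
    print(f,'x profile',[(90-i/4,int(g[i,160:320].mean())) for i in range(0,560,8)][:12],[(90-i/4,int(g[i,160:320].mean())) for i in range(440,530,4)])
    print('y profile',[(-5-i/4,int(g[200:360,i].mean())) for i in list(range(30,100,4))+list(range(440,510,4))])
im=np.hstack(a); cv2.imwrite('pics/r7.png',cv2.resize(im,None,fx=.72,fy=.72))
E
```

```text
top0 x profile [(90.0, 174), (88.0, 174), (86.0, 167), (84.0, 145), (82.0, 105), (80.0, 70), (78.0, 61), (76.0, 66), (74.0, 82), (72.0, 115), (70.0, 150), (68.0, 171)] [(-20.0, 173), (-21.0, 174), (-22.0, 175), (-23.0, 175), (-24.0, 172), (-25.0, 167), (-26.0, 161), (-27.0, 155), (-28.0, 150), (-29.0, 149), (-30.0, 152), (-31.0, 158), (-32.0, 166), (-33.0, 172), (-34.0, 175), (-35.0, 175), (-36.0, 174), (-37.0, 174), (-38.0, 174), (-39.0, 174), (-40.0, 174), (-41.0, 174), (-42.0, 174)]
y profile [(-12.5, 174), (-13.5, 174), (-14.5, 175), (-15.5, 176), (-16.5, 174), (-17.5, 164), (-18.5, 149), (-19.5, 133), (-20.5, 124), (-21.5, 123), (-22.5, 126), (-23.5, 132), (-24.5, 141), (-25.5, 152), (-26.5, 163), (-27.5, 170), (-28.5, 173), (-29.5, 174), (-115.0, 168), (-116.0, 171), (-117.0, 173), (-118.0, 174), (-119.0, 175), (-120.0, 176), (-121.0, 176), (-122.0, 171), (-123.0, 160), (-124.0, 141), (-125.0, 120), (-126.0, 102), (-127.0, 94), (-128.0, 102), (-129.0, 120), (-130.0, 142), (-131.0, 159), (-132.0, 169)]
top7 x profile [(90.0, 165), (88.0, 165), (86.0, 159), (84.0, 137), (82.0, 99
[... 240 characters left out ...]
), (-31.0, 147), (-32.0, 158), (-33.0, 165), (-34.0, 167), (-35.0, 166), (-36.0, 165), (-37.0, 165), (-38.0, 165), (-39.0, 165), (-40.0, 165), (-41.0, 165), (-42.0, 165)]
y profile [(-12.5, 165), (-13.5, 165), (-14.5, 166), (-15.5, 168), (-16.5, 166), (-17.5, 158), (-18.5, 143), (-19.5, 125), (-20.5, 110), (-21.5, 102), (-22.5, 101), (-23.5, 102), (-24.5, 103), (-25.5, 105), (-26.5, 106), (-27.5, 106), (-28.5, 106), (-29.5, 105), (-115.0, 107), (-116.0, 106), (-117.0, 105), (-118.0, 104), (-119.0, 107), (-120.0, 115), (-121.0, 126), (-122.0, 136), (-123.0, 138), (-124.0, 128), (-125.0, 111), (-126.0, 95), (-127.0, 89), (-128.0, 96), (-129.0, 113), (-130.0, 133), (-131.0, 150), (-132.0, 160)]
```

View pics/r7.png

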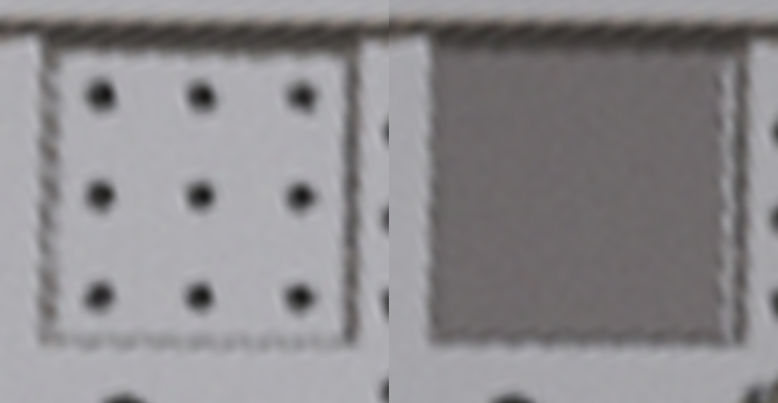

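```bash
python3 - <<'E'
from fit import *
d=dict(np.load('pics/top0.npz'))
hsv=cv2.cvtColor(d['color'],cv2.COLOR_RGB2HSV)
big=cv2.resize(d['color'][205:275,325:400],None,fx=8,fy=8,interpolation=cv2.INTER_CUBIC)
g=cv2.cvtColor(big,cv2.COLOR_RGB2GRAY); m=(g>150).astype(np.uint8)
c=max(cv2.findContours(m,cv2.RETR_EXTERNAL,cv2.CHAIN_APPROX_NONE)[0],key=cv2.contourArea)
c=cv2.convexHull(c).reshape(-1,2)
W=np.array([ray(d,((u+.5)/8-.5+325,(v+.5)/8-.5+205),8)[:2] for u,v in c],np.float32)
r=cv2.minAreaRect(W); print(r,np.radians(r[2]))
print('well',c2w(22.8,-73.5), c2w(24,-75))
E
```

```text
((432.9299621582031, -317.5884094238281), (97.49364471435547, 96.74651336669922), 47.24653625488281) 0.8246076178105759
well [599.66855633 -28.98694781] [600.64419335 -30.64167812]
```

Emit:
apply_moves([
  [[-0.022,-0.045,0,-0.05],[-0.045,-0.085,-0.02,-0.104],[-0.062,-0.1148,-0.05,-0.104],[-0.062,-0.1148,-0.06,-0.104],[-0.062,-0.1148,-0.06,-0.104]],
])

```text
t: 12.95
ee_pos: [433.5, -316.5, 263.0]
orientation: [1.731, 0.763, -1.732]
ft_force: [1.1, -0.8, -0.4]
width: 80.0
```

```bash
python3 - <<'E'
from h import *
o=readout.get_obs(); print(o['ee_pos'],jaw(o),o['ft_force'])
for n in('top','side'):
    d=grab(n,n+'8')
    im=d['color'][:,:,::-1]
    p=proj(d,[433,-317,40])[0].astype(int); s=im[max(0,p[1]-45):p[1]+45,max(0,p[0]-50):p[0]+50]
    cv2.imwrite(f'pics/z{n}8.png',cv2.resize(s,None,fx=6.5,fy=6.5,interpolation=cv2.INTER_CUBIC))
E
```

```text
[ 433.48106136 -316.47529324  262.98220937] -0.7413376899007003 [ 1.07724748 -0.78853047 -0.36926339]
```

View pics/zside8.png

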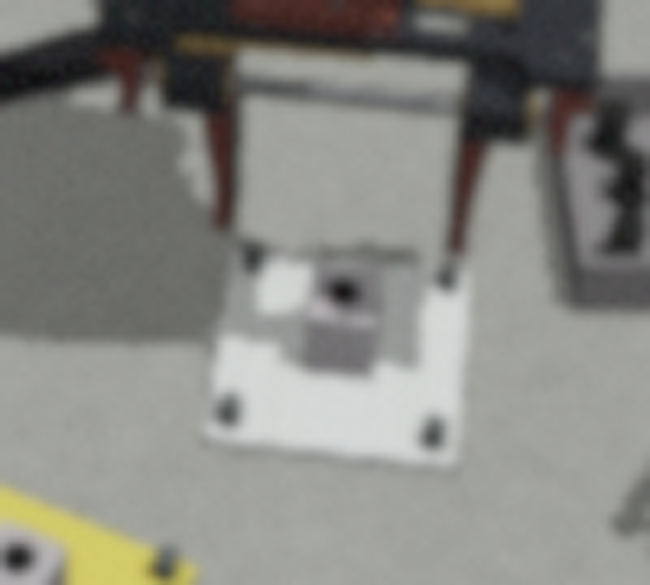

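View pics/ztop8.png

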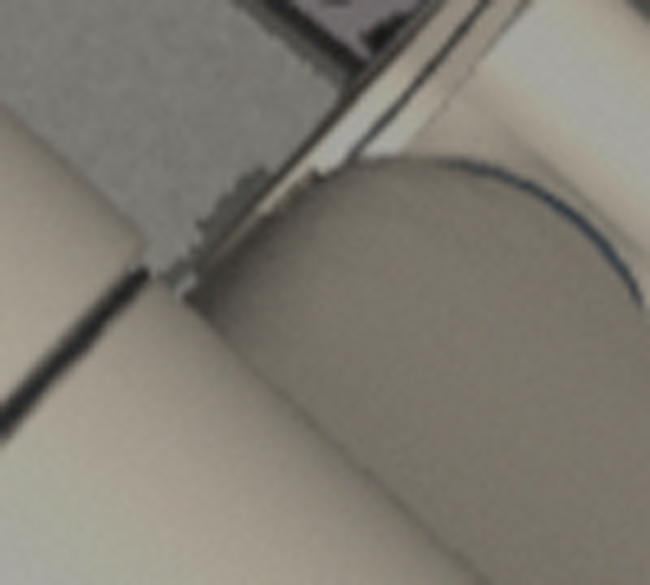

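Emit:
apply_moves([
  [[0,0,-0.025,0],[0,0,-0.05,0],[0,0,-0.063,0],[0,0,-0.068,0],[0,0,-0.068,0]],
])

```text
t: 13.68
ee_pos: [433.2, -317.3, 195.6]
orientation: [1.731, 0.761, -1.731]
ft_force: [-0.1, 0.5, -0.5]
width: 80.0
```

Emit:
apply_moves([
  [[0,0,0,0],[0,0,0,0],[0,0,0,0],[0,0,0,0],[0,0,0,0]],
], gripper=0.01)

```text
t: 14.3
ee_pos: [432.9, -317.4, 195.2]
orientation: [1.731, 0.761, -1.731]
ft_force: [0.6, 0.1, -0.3]
width: 33.7
```

Emit:
apply_moves([
  [[0,0,0,0],[0,0,0,0],[0,0,0,0]],
])

```text
t: 14.68
ee_pos: [433.1, -317.6, 195.3]
orientation: [1.732, 0.761, -1.731]
ft_force: [2.1, -1.6, -1.8]
width: 28.0
```

Emit:
apply_moves([
  [[0,0,0.01,0],[0,0,0.03,0],[0,0,0.06,0],[0,0,0.1,0],[0,0,0.12,0],[0,0,0.12,0]],
])

```text
t: 15.42
ee_pos: [432.7, -317.3, 316.5]
orientation: [1.732, 0.76, -1.73]
ft_force: [0.5, -0.4, -6.3]
width: 27.8
```

```bash
python3 - <<'E'
from h import *
o=readout.get_obs(); print(o['ee_pos'],jaw(o),o['ft_force'],o['width'],o['moment'])
for n in('side',):
    d=grab(n,n+'9')
    im=d['color'][:,:,::-1]
    p=proj(d,[433,-317,140])[0].astype(int); s=im[max(0,p[1]-55):p[1]+45,max(0,p[0]-60):p[0]+60]
    cv2.imwrite(f'pics/z{n}9.png',cv2.resize(s,None,fx=6,fy=6,interpolation=cv2.INTER_CUBIC))
E
```

```text
[ 432.73973529 -317.25347029  316.54395595] -0.7420020533578071 [ 0.53261704 -0.41102912 -6.30364487] 27.84910638099672 [-0.0621756   0.0678804   0.01114324]
```

View pics/zside9.png

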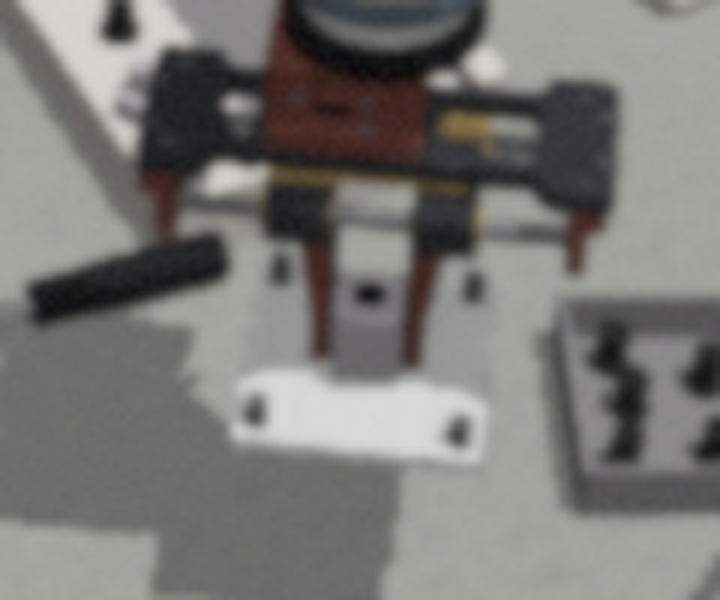

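Emit:
apply_moves([
  [[0.02,0.035,0,0.075],[0.047,0.08,0,0.15],[0.075,0.128,0,0.24],[0.103,0.177,0,0.34],[0.13,0.224,0,0.44],[0.153,0.263,0,0.53],[0.167,0.288,0,0.6],[0.167,0.288,-0.01,0.6]],
])

```text
t: 16.48
ee_pos: [600.2, -27.5, 303.7]
orientation: [1.31, 1.141, -1.312]
ft_force: [0.9, 0.4, -5.4]
width: 27.8
```

Emit:
apply_moves([
  [[0,0,-0.02,0],[0,0,-0.035,0],[0,0,-0.045,0],[0,0,-0.045,0]],
])

```text
t: 16.98
ee_pos: [599.4, -29.9, 259.0]
orientation: [1.313, 1.14, -1.315]
ft_force: [0.7, 0.3, -5.3]
width: 27.8
```

```bash
python3 - <<'E'
from h import *
o=readout.get_obs(); print(o['ee_pos'],jaw(o),o['ft_force'],o['width'],w2c(o['ee_pos']))
for n in('top','side',):
    d=grab(n,n+'10')
    im=d['color'][:,:,::-1]
    p=proj(d,[600,-30,50])[0].astype(int); s=im[max(0,p[1]-50):p[1]+50,max(0,p[0]-60):p[0]+60]
    cv2.imwrite(f'pics/z{n}10.png',cv2.resize(s,None,fx=6,fy=6,interpolation=cv2.INTER_CUBIC)); print(p)
E
```

```text
[599.38143973 -29.9213215  259.00574693] -0.14295031423888738 [ 0.73884193  0.3062928  -5.3499233 ] 27.805592614515902 [ 22.64800887 -74.46560284]
[270 168]
[304 196]
```

View pics/zside10.png

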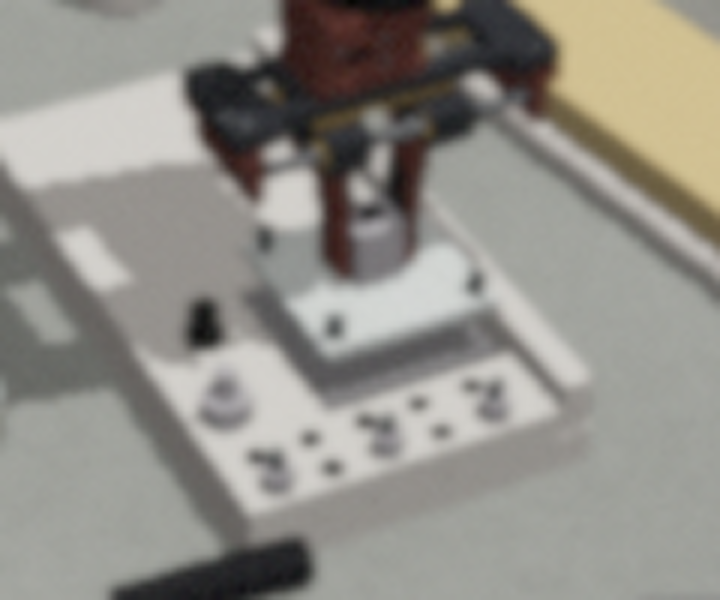

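View pics/ztop10.png

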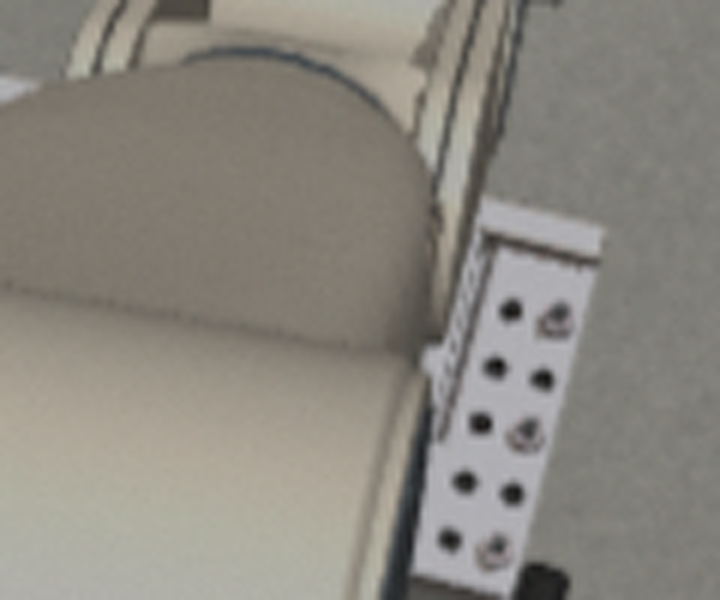

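```bash
python3 - <<'E'
from h import *
d=dict(np.load('pics/side10.npz')); im=d['color'][:,:,::-1].copy()
x0,y0=304-60,196-50
big=cv2.resize(im[y0:y0+100,x0:x0+120],None,fx=6.6,fy=6,interpolation=cv2.INTER_CUBIC) if 0 else cv2.resize(im[y0:y0+100,x0:x0+120],None,fx=6,fy=6,interpolation=cv2.INTER_CUBIC)
def draw(pts,z,col):
    p=proj(d,[[*q,z] for q in pts]); p=((p-[x0,y0]+.5)*6-.5).round().astype(np.int32)
    cv2.polylines(big,[p.reshape(-1,1,2)],True,col,1)
o=np.array([599.4,-29.9])
c,s=np.cos(-.143),np.sin(-.143); R=np.array([[c,-s],[s,c]])
draw([o+R@np.array(q) for q in((49,49),(49,-49),(-49,-49),(-49,49))],259-195.4+8,(0,0,255))
draw([c2w(*q) for q in((77,-20),(77,-130),(-29,-130),(-29,-20))],40,(0,200,0))
draw([c2w(*q) for q in((95,180),(95,-180),(77,-180),(77,180))],56,(255,0,0))
cv2.imwrite('pics/ov10.png',big)
E
```

```text
(no output)
```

View pics/ov10.png

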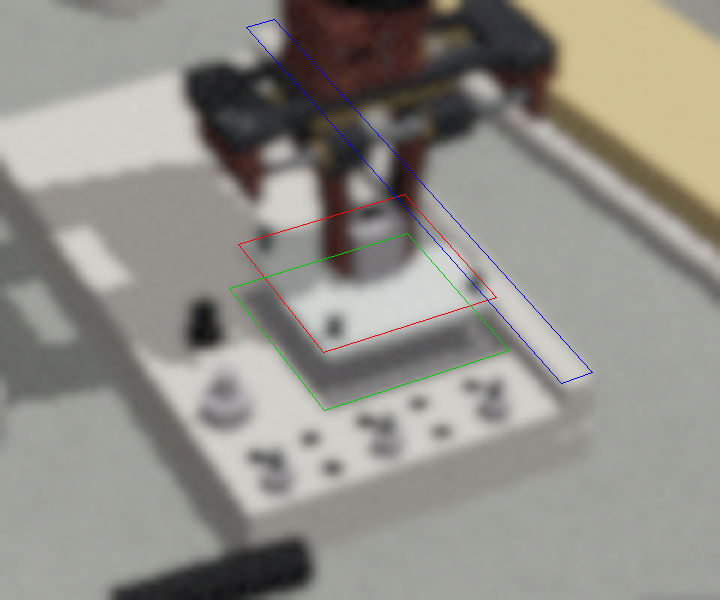

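Emit:
apply_moves([
  [[0,0,-0.008,0],[0,0,-0.015,0],[0,0,-0.02,0],[0,0,-0.022,0],[0,0,-0.022,0]],
])

```text
t: 17.7
ee_pos: [599.8, -29.4, 238.0]
orientation: [1.313, 1.139, -1.313]
ft_force: [0.6, -0.6, -5.6]
width: 28.0
```

Emit:
apply_moves([
  [[0,0,-0.001,0],[0,0,-0.002,0],[0,0,-0.003,0],[0,0,-0.004,0],[0,0,-0.004,0]],
])

```text
t: 18.32
ee_pos: [599.8, -29.4, 234.1]
orientation: [1.313, 1.139, -1.313]
ft_force: [0.4, 0.5, -4.0]
width: 27.8
```

Emit:
apply_moves([
  [[0,0,-0.001,0],[0,0,-0.0015,0],[0,0,-0.0015,0]],
])

```text
t: 18.7
ee_pos: [599.8, -29.4, 232.6]
orientation: [1.313, 1.139, -1.313]
ft_force: [-0.2, -0.1, -4.4]
width: 27.6
```

Emit:
apply_moves([
  [[0,0,-0.0007,0],[0,0,-0.001,0],[0,0,-0.001,0]],
])

```text
t: 19.08
ee_pos: [599.9, -29.4, 231.6]
orientation: [1.313, 1.139, -1.313]
ft_force: [0.2, -0.1, -5.3]
width: 27.5
```

Emit:
apply_moves([
  [[0,0,-0.0005,0],[0,0,-0.0005,0]],
])

```text
t: 19.32
ee_pos: [599.9, -29.4, 231.3]
orientation: [1.313, 1.139, -1.313]
ft_force: [-1.2, 0.5, -3.8]
width: 27.7
```

Emit:
apply_moves([
  [[0,0,-0.0005,0],[0,0,-0.0005,0]],
])

```text
t: 19.58
ee_pos: [599.9, -29.4, 231.3]
orientation: [1.313, 1.139, -1.313]
ft_force: [-4.6, -0.1, 4.3]
width: 27.7
```

Emit:
apply_moves([
  [[0,0,0,0],[0,0,0,0],[0,0,0,0],[0,0,0,0]],
], gripper=0.05)

```text
t: 20.08
ee_pos: [599.9, -29.4, 230.6]
orientation: [1.313, 1.139, -1.313]
ft_force: [0.4, 0.0, 0.5]
width: 50.2
```

Emit:
apply_moves([
  [[0,0,0.01,0],[0,0,0.03,0],[0,0,0.06,0],[0,0,0.1,0],[-0.03,-0.04,0.12,0],[-0.06,-0.09,0.12,0],[-0.09,-0.14,0.12,0],[-0.12,-0.19,0.12,0]],
])

```text
t: 21.08
ee_pos: [478.9, -220.7, 352.5]
orientation: [1.313, 1.136, -1.311]
ft_force: [0.8, -1.3, 0.2]
width: 49.9
```

Emit:
apply_moves([
  [[-0.03,-0.05,0,0],[-0.06,-0.1,0,0],[-0.08,-0.14,0,0],[-0.08,-0.14,0,0]],
])

```text
t: 21.58
ee_pos: [398.7, -361.7, 352.3]
orientation: [1.316, 1.134, -1.315]
ft_force: [0.3, 0.5, -0.4]
width: 49.9
```

```bash
python3 - <<'E'
from h import *
o=readout.get_obs(); print(o['ee_pos'],jaw(o),o['ft_force'],o['width'])
for n in('top','side',):
    d=grab(n,n+'11')
    im=d['color'][:,:,::-1]
    p=proj(d,[600,-30,50])[0].astype(int); s=im[max(0,p[1]-45):p[1]+45,max(0,p[0]-55):p[0]+55]
    cv2.imwrite(f'pics/z{n}11.png',cv2.resize(s,None,fx=6.5,fy=6.5,interpolation=cv2.INTER_CUBIC))
    cv2.imwrite(f'pics/f{n}11.png',im)
d=dict(np.load('pics/top11.npz'));cv2.imwrite('pics/r11.png',rect(d,44,-50,90,-140,-5,4))
E
```

```text
[ 398.68087901 -361.70733389  352.29415177] -0.14613198309818823 [ 0.28944772  0.48679129 -0.35177752] 49.91516671103548
```

View pics/zside11.png

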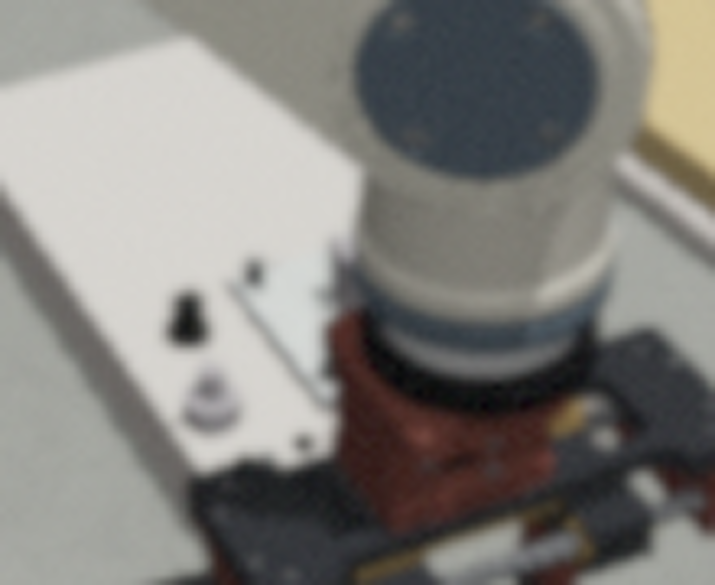

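View pics/r11.png

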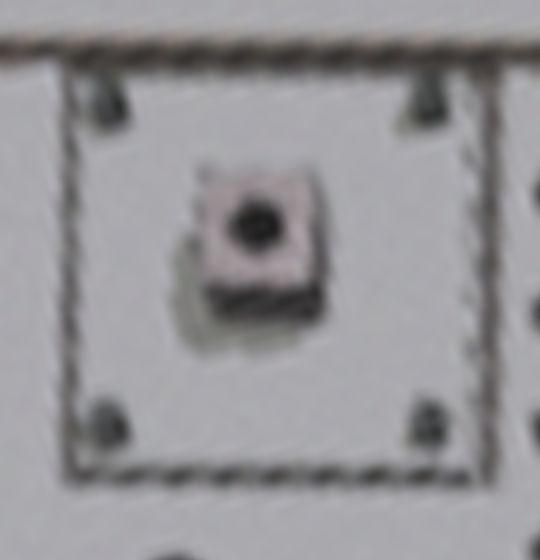

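View pics/top11.png

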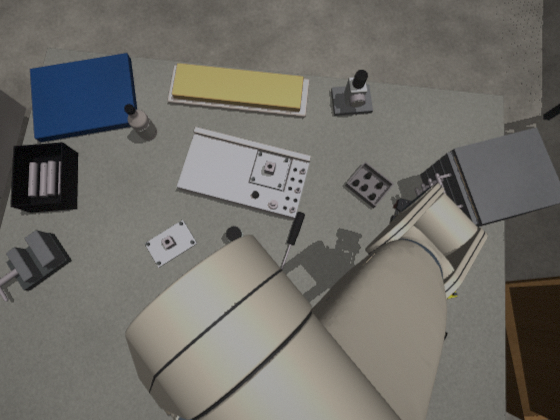

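Emit:
apply_moves([
  [[0.01,0.05,0.02,0],[0.02,0.11,0.04,0],[0.03,0.17,0.06,0],[0.03,0.23,0.06,0],[0.03,0.29,0.06,0],[0.02,0.35,0.06,0],[0.01,0.41,0.06,0],[0,0.47,0.06,0]],
])

```text
t: 22.68
ee_pos: [398.4, 113.6, 411.3]
orientation: [1.312, 1.139, -1.31]
ft_force: [1.6, 0.6, -0.1]
width: 49.8
```

Emit:
apply_moves([
  [[0,0.05,0,0],[0,0.1,0,0],[0,0.15,0,0],[0,0.18,0,0],[0,0.18,0,0]],
])

```text
t: 23.3
ee_pos: [398.6, 293.1, 411.0]
orientation: [1.31, 1.141, -1.309]
ft_force: [-0.4, -0.3, -0.3]
width: 50.0
```

```bash
python3 - <<'E'
from h import *
o=readout.get_obs(); print(o['ee_pos'],o['ft_force'])
d=grab('side','side12'); im=d['color'][:,:,::-1]
p=proj(d,[600,-30,50])[0].astype(int); s=im[p[1]-45:p[1]+45,p[0]-55:p[0]+55]
cv2.imwrite('pics/zside12.png',cv2.resize(s,None,fx=6.5,fy=6.5,interpolation=cv2.INTER_CUBIC))
# flatness: stud/plate corners predicted
big=cv2.imread('pics/zside12.png')
c0=np.array([599.9,-29.4]); c,s_=np.cos(-.143),np.sin(-.143); R=np.array([[c,-s_],[s_,c]])
q=proj(d,[[*(c0+R@np.array(v)),44] for v in((49,49),(49,-49),(-49,-49),(-49,49))])
q=((q-[p[0]-55,p[1]-45]+.5)*6.5).astype(np.int32); cv2.polylines(big,[q.reshape(-1,1,2)],True,(0,0,255),1); cv2.imwrite('pics/zs12o.png',big)
E
```

```text
[398.55264891 293.06650807 410.9593699 ] [-0.39264027 -0.25980351 -0.27232443]
```

View pics/zs12o.png

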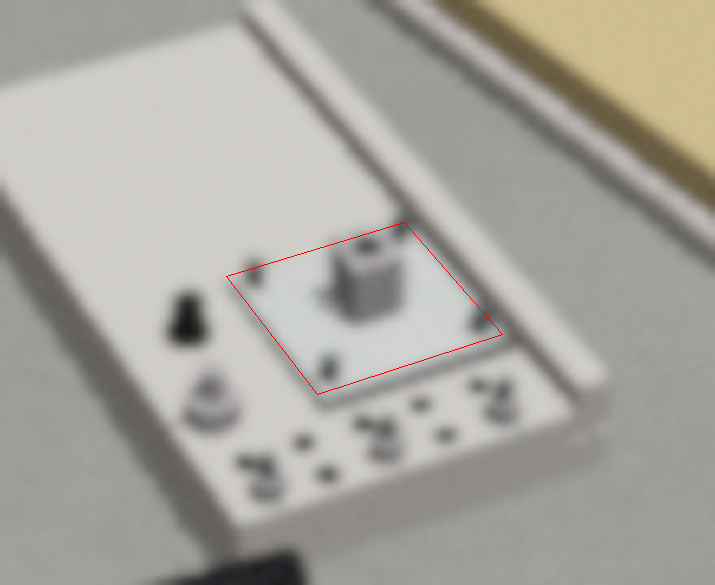

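View pics/side12.png

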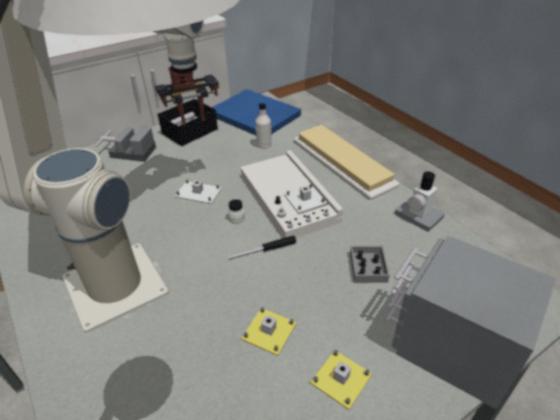

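The side view shows the plate flat in the well, matching the outline predicted for its top at 44 mm. The bystanders have not moved, and the arm is clear.

```bash
python3 -c "
from workcell import workorder
print(workorder.close_job())"
```

```text
the job is handed in; nothing more can be done
None
```

I packed the case and handed it in at about 23 s of the 67 s allowed.

**What I did:** I pushed the separator square against the fence, then slid it along the fence until it dropped into the well. I gripped the white square plate by its block, lowered it until it touched, released it there and backed off.

**Last checks:**
- **Plate:** it made contact with its underside at about 36 mm, the height expected for lying flat on the separator. The side-view outline matched a top at 44 mm, and the top view showed gaps to the three walls flush with the deck.
- **Bystanders:** the oblong plate, stray parts, jar, bottle, tray and driver looked undisturbed in the pictures.
- **Forces:** the readings at the end of each move stayed below about 11 N, except that I did not see values within a move.

**What disagreed:**
- **Separator:** it ended about 5 mm short of where the fingers reached, at the +y side of the well. I took this to mean it dropped in early and the fingers then passed over it. I could not see directly that it was flat before the plate went on. It had also come about 5 mm off the fence towards the near wall.
- **Case position:** my picture-based position for the well differed from the fitted one by about 1.5 mm. The well's clearance is 4–6 mm, so this did not matter.

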